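Load the gravity-feed vial rack in order

ROBOT

A 7-joint arm with a two-finger parallel gripper is mounted at the origin on a cart in front of the work surface, level with it; the furniture and walls round the work are solid. World frame = base frame: x ahead of the robot, y to its left, z up, the work surface at z = 0. Lengths are in m, angles in rad, forces in N, time in s.
With the tool pointing down it reaches from about 0.4 to 0.85 m from the base axis. Payload 10.4 kg.
Tool frame: the origin (TCP) lies on the centre line of the jaws, within the pads' length; the fingertips stand 17 mm ahead of it and the grasp point (between the pads) lies 2 mm behind it (manip.tcp_to_tips is the distance from the TCP to the fingertips, in m); z points along the fingers, x is the direction in which the jaws open and shut, and the axes are right-handed (so a half turn about z gives the same grasp; the last joint's range is limited). The gripper opens to 85 mm and grips with 20 to 120 N. Pads are 22 mm wide; open, the fingers measure 114 mm over their backs; the gripper's body (76 mm by 85 mm) begins 54 mm behind the grasp point. The pads swing forward as they close: fully open they stand 13 mm farther back than shut.
Start: joints at [-1.322, 0.332, -0.065, 1.46, 0.022, 1.35, -0.088], TCP at [0.168, 0.602, 0.248] pointing down, gripper open.
Joint ranges: [-2.6, 2.6], [-0.5, 2.12], [-1.47, 1.34], [0.16, 2.42], [-1.27, 4.41], [0.06, 2.06], [-2.6, 2.6]. Speed limits (rad/s): [2.22, 2.22, 2.79, 2.79, 3.14, 3.14, 3.14].

INTERFACE

Orientations are given as a unit quaternion [x, y, z, w].
In Python, from workcell import manip gives the robot as it stands.
- The arm moves only by the shell command python3 -m pendant 'ROWS' [FORCE]. ROWS is JSON, a list of rows, each a list of 3 entries, a list of its own where there are three numbers: the shift along the world's x, y, z in cm, then the turn, a rotation vector about the world's x, y, z in degrees, then the closure in counts, from 0 (fully open) to 255 (shut). A call has 1 to 12 rows; each row shifts and turns the pose as measured when the row begins; what a row does not reach is not made up. A row lasts 1/8 s, in which the tool goes at most 62.5 mm and 10.7 degrees, less where a joint would pass 70% of its speed; a pose out of reach is approached as far as the arm can. A call is refused whole if a number of a shift passes 6.25 or a number of a turn 10.7, either way. A call with a gripper value outside its range is refused whole. The fingers move at their own pace and stop on an object; FORCE is the grip in N (left out, the last holds). Time passes only in rows, so rows that do not move let the fingers close. It gives the time, the measured TCP pose, the force and the opening at its end, in the units of the state.
- manip.get_obs(): the state, without advancing time (a new reading comes with each control period).
- manip.camera(name): name is "side" or "top"; returns a dict with "pixels" (480x640x3 uint8, red, green, blue), "range_z" (480x640 float32, m along the optical axis (not along the pixel's ray), 0 where there is no reading), "K" (3x3 intrinsics, pixels), "origin" and "rotation" of the camera in the world. Camera axes: x right, y down, z forward; pixel columns grow to the right and rows downward; lengths in m; the calibration is good to about 2 mm. A picture is of the moment at which its call begins.
- manip.hand_in(): hands the job in, once; it reports no verdict.
The state is a dict: "clock": time; "joint_pos": joint angles; "joint_velocities": joint speeds; "tau": joint torques, N m; "position": TCP position; "ee_rot": TCP orientation; "ft_force": force on the tool from outside, world axes, zero at the start; "torque": the same for the moment, N m; "grip_width": opening from 0.0 (shut) to 1.0 (fully open).
Only numpy, scipy, OpenCV 4.12 (cv2) and the standard library are available. Lean on these libraries where they do the work, as an engineer would, in place of code of your own. Each camera call takes 0.05 s, during which the arm holds its last target.

TASK

Load the sloping blue vial rack so that the black-capped vial is dispensed first and the large cream-capped vial second: lay the black-capped one crosswise on the open upper end of the ramp and let it roll down to the stop, then the large cream-capped one, so that it comes to rest directly behind it. Set them down gently, do not drop them from a height, and leave the small cream-capped vial where it lies.

Things in the scene. Friction and masses are not known exactly. Their poses are not given: they have to be found in the camera images.
- vial_black_mid (a point): The black-capped vial: glass sample vial with a black screw cap and brownish finds inside, lying on its side on the counter: a cylinder 24 mm in diameter and 58 mm long, about 50 g. The point is its centre, 12 mm above the counter, on its axis; its z axis runs along the vial towards the cap.
- vial_cream_mid (a point): The large cream-capped vial: glass sample vial with a cream-white screw cap and brownish finds inside, lying on its side on the counter: a cylinder 24 mm in diameter and 58 mm long, about 50 g. The point is its centre, 12 mm above the counter, on its axis; its z axis runs along the vial towards the cap.
- vial_small_mid (a point): The small cream-capped vial, a bystander: also with a cream-white cap and lying on its side, but only 20 mm in diameter and 48 mm long. The point is its centre, 10 mm above the counter; its z axis runs along the vial towards the cap. The vials' places are mixed from start to start.
- rack_load (a point): Loading point: middle of the open upper part of the rack's ramp, on the deck surface, 56 mm above the counter. x is horizontal and points uphill, y across the ramp (as a vial must lie), z up. Aluminium deck, 14 degrees slope, ends 56 mm uphill of here; blue side rails 78 mm apart inside, 20 mm high. A clear guard, its top 43 mm above the deck, bridges the ramp 71 to 130 mm downhill of here.
- rack_first (a point): Where the centre of the first vial comes to rest against the blue stop at the low end of the fixed rack (the end nearer the robot), 12 mm above the deck, about 31 mm above the counter; axes as at the loading point, which lies 149 mm uphill. A vial laid across the ramp rolls down here by itself, beneath the guard; the next one rests touching it, its centre 23 mm uphill and 6 mm higher.
Not all that is in view belongs to the job. Leave any orange or purple look-alike of the part that bears vial_cream_mid alone.

How it is judged:
By the outcome, as a careful person would: the job done as asked, in the order asked, and still so for the second after the job is handed in, with the robot touching nothing.
It also fails if it takes over 58 s, if anything falls off the work surface, if the arm or the gripper's body presses on something with over 40 N, if the wrist force passes 120 N, or if a joint passes its speed limit or range.

## Working session

There is one attempt and no reset: what is moved stays moved. The work goes in short steps, Python scripts to look and compute and a shell command to move; the robot and the scene stay as the last step left them, time stands still between calls to the robot, and variables do not carry over. Pictures are saved under pics/ and viewed, and the job is handed in when it is done.

```bash
mkdir -p pics; ls; python3 - <<'E'
from workcell import manip
import cv2,numpy as np
o=manip.get_obs();print(o)
for n in("side","top"):
    c=manip.camera(n);cv2.imwrite(f"pics/{n}0.png",c["pixels"][...,::-1]);np.savez(f"/tmp/{n}0.npz",**c)
    print(n,c["K"],c["origin"],c["rotation"])
print(manip.tcp_to_tips)
E
```

```text
pics
{'clock': 0.0, 'joint_pos': array([-1.32158829,  0.33286342, -0.06468066,  1.46094377,  0.02161644,
        1.34990812, -0.08850903]), 'joint_velocities': array([ 0.0002601 ,  0.00197492,  0.00113159, -0.00186527,  0.00035233,
       -0.00065406, -0.00023141]), 'tau': array([ 1.48065078e-04, -6.25434351e+01,  4.93089901e-02, -3.91616321e+01,
        1.62576092e-02,  9.57828888e-03, -8.63642811e-06]), 'position': array([0.16772134, 0.60170717, 0.24751998]), 'ee_rot': array([ 7.96390436e-01,  6.04782410e-01, -5.40024032e-04,  4.66172744e-04]), 'ft_force': array([-0.68873803, -1.19162562,  0.07003698]), 'torque': array([ 0.00596477, -0.00107992, -0.0279856 ]), 'grip_width': 1.0032225878058447}
side [[513.20231565   0.         318.62700757]
 [  0.         513.20231565 246.13226592]
 [  0.           0.           1.        ]] [0.5185497  0.39495979 0.60167128] [ 0.01683673  0.90601769 -0.42288201 -0.00438984]
top [[570.47485974   0.         312.32088958]
 [  0.         570.47485974 243.86013256]
 [  0.           0.           1.        ]] [ 0.35794852 -0.26220717  0.95725839] [-0.69599008  0.71295918 -0.06056853  0.06015371]
0.017
```

View pics/side0.png

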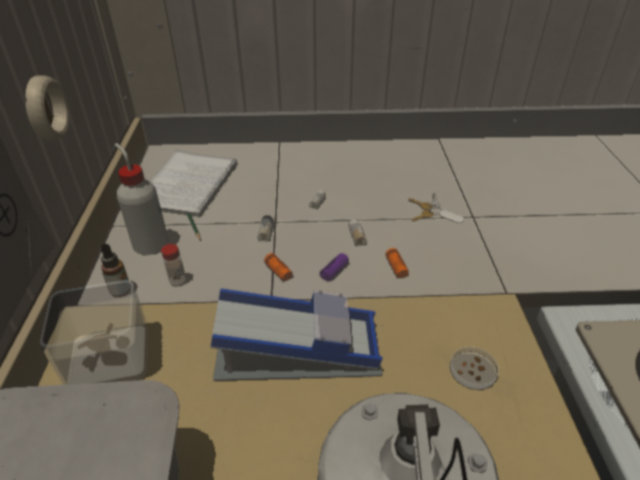

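View pics/top0.png

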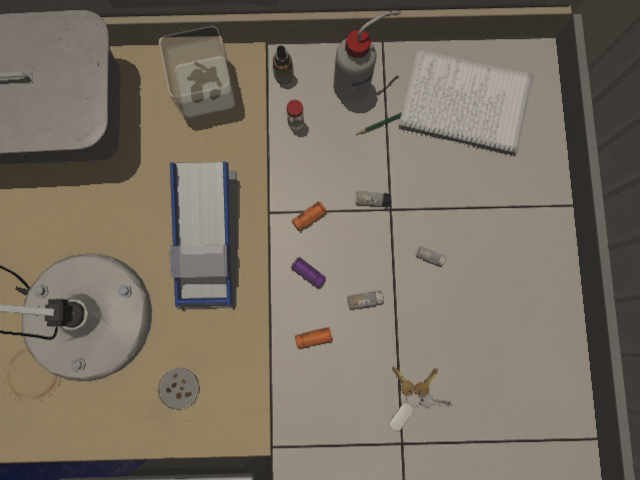

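Candidates (top pixels): a black-capped vial at (373,199), a cream-capped one at (366,300), a smaller cream one at (431,256), orange look-alikes at (310,216) and (313,338), a purple one at (308,272), and a red-capped jar at (295,115). I choose (373,199) first and (366,300) second, and check both in close crops.

```bash
cat > h.py <<'E'
import numpy as np,cv2
from scipy.spatial.transform import Rotation as R
def load(n): return dict(np.load(f"/tmp/{n}.npz"))
def Rm(c): 
    r=c["rotation"]; return r if r.shape==(3,3) else R.from_quat(r).as_matrix()
def ray(c,u,v,z):
    d=Rm(c)@np.linalg.solve(c["K"],[u,v,1.]); t=(z-c["origin"][2])/d[2]; return c["origin"]+t*d
def cloud(c):
    v,u=np.mgrid[:480,:640]; z=c["range_z"]
    p=np.stack([(u-c["K"][0,2])/c["K"][0,0]*z,(v-c["K"][1,2])/c["K"][1,1]*z,z],-1)
    return p@Rm(c).T+c["origin"]
def proj(c,p):
    q=Rm(c).T@(np.asarray(p)-c["origin"]); q=c["K"]@q; return q[:2]/q[2]
E
python3 - <<'E'
from h import *
t=load("top0");s=load("side0")
for c,l in((t,[(373,199),(366,300),(431,256),(202,180),(202,290),(85,315),(310,216),(308,272)]),(s,[(266,228),(357,232),(317,199)])):
    P=cloud(c)
    for u,v in l: print(u,v,ray(c,u,v,.012).round(3),P[v,u].round(3))
a=cv2.resize(t["pixels"][170:320,280:460],None,fx=4,fy=4,interpolation=2)
b=cv2.resize(s["pixels"][180:290,240:420],None,fx=4,fy=4,interpolation=2)
cv2.imwrite("pics/c1.png",a[...,::-1]);cv2.imwrite("pics/c2.png",b[...,::-1])
a=cv2.resize(t["pixels"][150:320,150:260],None,fx=3.5,fy=3.5,interpolation=2)
cv2.imwrite("pics/c3.png",a[...,::-1])
E
```

```text
373 199 [ 0.596 -0.37   0.012] [ 0.594 -0.369  0.019]
366 300 [ 0.425 -0.351  0.012] [ 0.424 -0.35   0.022]
431 256 [ 0.496 -0.463  0.012] [ 0.495 -0.462  0.015]
202 180 [ 0.637 -0.078  0.012] [ 0.622 -0.088  0.062]
202 290 [ 0.448 -0.08   0.012] [ 0.447 -0.082  0.021]
85 315 [0.411 0.112 0.012] [0.408 0.088 0.074]
310 216 [ 0.569 -0.262  0.012] [ 0.568 -0.262  0.018]
308 272 [ 0.474 -0.256  0.012] [ 0.473 -0.256  0.019]
266 228 [ 0.595 -0.365  0.012] [ 0.594 -0.356  0.019]
357 232 [ 0.426 -0.346  0.012] [ 0.427 -0.337  0.019]
317 199 [ 0.496 -0.456  0.012] [ 0.496 -0.454  0.014]
```

```bash
python3 - <<'E'
import cv2,numpy as np
a=cv2.imread("pics/c1.png");b=cv2.imread("pics/c2.png");print(a.shape,b.shape)
E
```

```text
(600, 720, 3) (440, 720, 3)
```

View pics/c1.png

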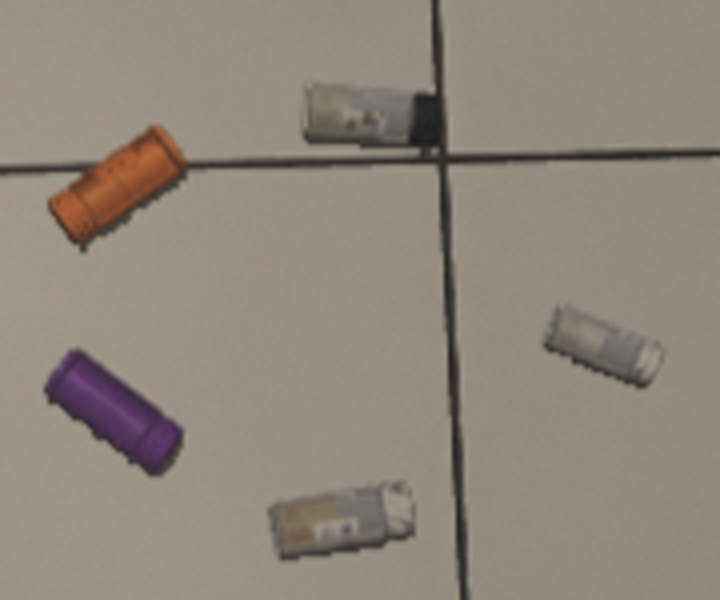

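View pics/c2.png

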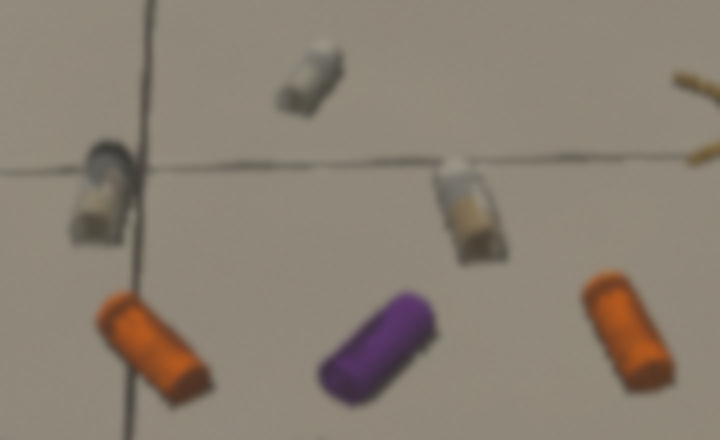

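View pics/c3.png

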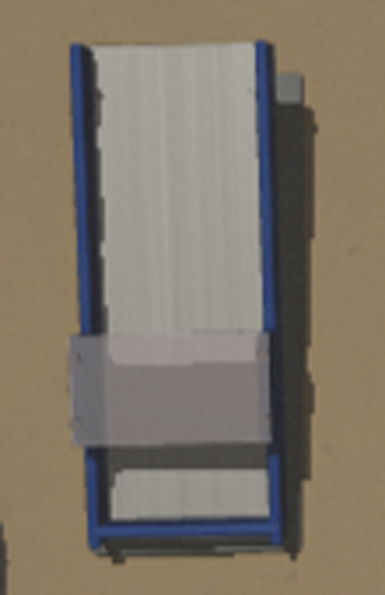

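The crops confirm the choice: black cap at top (388,200), large cream vial at (366,300), small cream vial at (431,256). The rack's low stop is at (203,305) in the top image, and the guard spans rows 245–277. Next I measure the vial poses, the rack and the obstacles.

```bash
python3 - <<'E'
from h import *
t=load("top0");s=load("side0")
for n,c in(("top",t),("side",s)):
    P=cloud(c);H=P[...,2]
    if n=="top":rois={"black":(350,180,400,215),"cream":(340,285,392,315),"small":(408,240,452,272)}
    else: rois={"black":(252,208,282,246),"cream":(342,214,372,250),"small":(303,185,332,212)}
    for k,(a,b,e,f) in rois.items():
        m=np.zeros((480,640),np.uint8);sub=H[b:f,a:e]; g=np.median(sub); 
        m[b:f,a:e]=(sub>g+.005)&(c["range_z"][b:f,a:e]>0)
        cs,_=cv2.findContours(m,cv2.RETR_EXTERNAL,cv2.CHAIN_APPROX_NONE)
        q=max(cs,key=cv2.contourArea)[:,0,:]
        w=np.array([ray(c,u,v,.010)[:2] for u,v in q])
        r=cv2.minAreaRect((w*1000).astype(np.float32))
        print(n,k,"ctr",np.round(r[0],1),"size",np.round(r[1],1),"ang",round(r[2],1),"n",m.sum(),"floor",g.round(4))
        x=P[m>0];print("   cloud mean",x.mean(0).round(4),"max z",x[:,2].max().round(4))
# rack
P=cloud(t);hs=cv2.cvtColor(t["pixels"],cv2.COLOR_RGB2HSV)
blue=(cv2.inRange(hs,(105,120,40),(130,255,255))>0)
b=np.zeros_like(blue);b[150:315,165:240]=1;blue&=b
print("blue",P[blue].min(0),P[blue].max(0))
x=P[170:240,185:222].reshape(-1,3);x=x[x[:,2]>.01]
A=np.c_[x[:,:2],np.ones(len(x))];co=np.linalg.lstsq(A,x[:,2],rcond=None)[0]
print("plane",co,"slope",np.degrees(np.arctan(np.hypot(*co[:2]))),"uphill yaw",np.degrees(np.arctan2(co[1],co[0])),"rms",(A@co-x[:,2]).std())
for v in (170,190,210,230,250,270,300):
    u=np.where(blue[v])[0]; L=u[u<195];Rr=u[u>210]
    print(v,[ (uu,P[v,uu].round(3)) for uu in (L.min(),L.max(),Rr.min(),Rr.max())] if len(L) and len(Rr) else u)
# obstacles
for c in(t,s):
    P=cloud(c);m=(P[...,2]>.08)&(c["range_z"]>0)
    n,l,st,ce=cv2.connectedComponentsWithStats(m.astype(np.uint8))
    for i in range(1,n):
        if st[i,4]>40: y=P[l==i];print(st[i],y.min(0).round(3),y.max(0).round(3))
E
```

```text
top black ctr [ 598.7 -369.6] size [59.4 24.9] ang 82.1 n 477 floor 0.0002
   cloud mean [ 0.597  -0.3683  0.0172] max z 0.0248
top cream ctr [ 426.7 -349.9] size [23.9 59.7] ang 8.1 n 511 floor 0.0006
   cloud mean [ 0.4262 -0.3489  0.0172] max z 0.0238
top small ctr [ 496.8 -462.8] size [48.4 20.1] ang 64.8 n 339 floor 0.0
   cloud mean [ 0.4966 -0.4618  0.0138] max z 0.0214
side black ctr [ 596.5 -371.6] size [74.3 24.5] ang 83.3 n 295 floor -0.0002
   cloud mean [ 0.5961 -0.3609  0.0159] max z 0.0218
side cream ctr [ 426.8 -351. ] size [25.1 75. ] ang 8.3 n 316 floor -0.0001
   cloud mean [ 0.4272 -0.3414  0.0156] max z 0.0219
side small ctr [ 495.2 -461.6] size [60.  21.2] ang 65.3 n 169 floor -0.0002
   cloud mean [ 0.4967 -0.4559  0.0126] max z 0.0182
blue [ 0.35794852 -0.26220717  0.0305054 ] [ 0.64385264 -0.04022565  0.95725839]
plane [-0.44977524 -1.7383109   0.16518992] slope 60.88523455509688 uphill yaw -104.50671849377056 rms 0.05260310317381554
170 [(np.int64(171), array([ 0.633, -0.043,  0.085])), (np.int64(172), array([ 0.633, -0.045,  0.086])), (np.int64(223), array(
[... 1321 characters left out ...]
 -0.041  0.092]
[   0  298   83   29 1145] [0.391 0.09  0.08 ] [0.43  0.193 0.152]
[  0 330  54  10 163] [0.372 0.127 0.08 ] [0.386 0.177 0.152]
[    0     0   640   353 86626] [-0.278 -0.743  0.08 ] [ 0.918 -0.034  0.419]
[101 244  11  14 119] [ 0.823 -0.224  0.08 ] [ 0.836 -0.211  0.104]
[  40  281   98   78 3049] [ 0.747 -0.137  0.08 ] [ 0.871 -0.02   0.104]
[219 289  31   7 137] [ 0.603 -0.13   0.08 ] [ 0.646 -0.122  0.091]
[211 334  34   9 159] [ 0.604 -0.046  0.08 ] [ 0.647 -0.039  0.09 ]
[    0   381   180    99 16602] [0.656 0.048 0.118] [0.858 0.162 0.13 ]
[ 396  405   44   75 2185] [0.39  0.096 0.08 ] [0.43  0.182 0.15 ]
[448 438  19  42 307] [0.372 0.131 0.08 ] [0.387 0.183 0.151]
```

```bash
python3 - <<'E'
from h import *
t=load("top0");s=load("side0")
P=cloud(t)
x=P[168:240,184:220].reshape(-1,3);x=x[(x[:,2]>.01)&(x[:,2]<.09)]
A=np.c_[x[:,:2],np.ones(len(x))];co=np.linalg.lstsq(A,x[:,2],rcond=None)[0]
print("plane",co,"slope",np.degrees(np.arctan(np.hypot(*co[:2]))),"yaw",np.degrees(np.arctan2(co[1],co[0])),"rms",(A@co-x[:,2]).std())
print("x where z=.056 at y=-.086:",(.056-co[2]+.086*co[1])/co[0])
for c in(t,s):
    hs=cv2.cvtColor(c["pixels"],cv2.COLOR_RGB2HSV);P=cloud(c)
    b=(cv2.inRange(hs,(105,100,30),(130,255,255))>0)&(c["range_z"]>0)&(P[...,0]>.4)&(P[...,0]<.67)&(P[...,1]>-.15)&(P[...,1]<-.02)&(P[...,2]>.02)
    for lo,hi in((-.14,-.115),(-.055,-.03)):
        q=P[b&(P[...,1]>lo)&(P[...,1]<hi)]
        dz=q[:,2]-(co[0]*q[:,0]+co[1]*q[:,1]+co[2]); q=q[dz>.014]
        f=np.polyfit(q[:,0],q[:,1],1);print("rail y at .59",np.polyval(f,.59).round(4),"yaw",np.degrees(f[0]).round(2),"xmax",q[:,0].max().round(4),"xmin",q[:,0].min().round(4),q[:,1].min().round(4),q[:,1].max().round(4))
E
```

```text
plane [ 0.24928198 -0.00061264 -0.09190544] slope 13.997558173940016 yaw -0.14080982367507572 rms 0.0016888796348632502
x where z=.056 at y=-.086: 0.5931144678752766
rail y at .59 -0.1278 yaw -0.88 xmax 0.6433 xmin 0.4206 -0.1307 -0.1153
rail y at .59 -0.0439 yaw 0.23 xmax 0.6439 xmin 0.421 -0.0549 -0.0402
rail y at .59 -0.1257 yaw -0.84 xmax 0.6423 xmin 0.4232 -0.1299 -0.1154
rail y at .59 -0.0412 yaw -0.16 xmax 0.643 xmin 0.423 -0.0549 -0.0378
```

```bash
python3 -m pendant '[[[4,-5,4],[0,0,-4],0],[[4,-5,4],[0,0,-4],0],[[4,-5,2],[0,0,-4],0],[[4,-5,0],[0,0,-4],0],[[4,-5,0],[0,0,-4],0],[[4,-5,0],[0,0,-4],0],[[4,-5,0],[0,0,-4],0],[[4,-5,0],[0,0,-4],0]]'
```

```text
clock: 1.1
position: [0.4648, 0.2234, 0.3334]
ee_rot: [0.934, 0.358, -0.003, -0.0]
ft_force: [0.7, 1.2, 0.3]
grip_width: 1.003
```

The deck fit gives a loading point of about (0.593, −0.085, 0.056), a 14.0° slope and a yaw of about 0.

```bash
python3 -m pendant '[[[2,-5.5,0],[0,0,-4],0],[[2,-5.5,0],[0,0,-4.5],0],[[2,-5.5,0],[0,0,-4.5],0],[[1.5,-5.5,0],[0,0,-4.5],0],[[1.5,-5.5,0],[0,0,-4.5],0],[[1,-5.5,0],[0,0,-4.5],0],[[1,-5.5,-2],[0,0,-4.5],0],[[1,-5.5,-3],[0,0,-4.5],0],[[1,-5.5,-3],[0,0,-4.5],0],[[0.5,-5,-3],[0,0,-4.5],0],[[0,-3,-3],[0,0,-4],0],[[0,-2,-3],[0,0,0],0]]'
```

```text
clock: 2.6
position: [0.6011, -0.3895, 0.1583]
ee_rot: [0.997, -0.072, -0.003, -0.001]
ft_force: [0.8, 0.5, 0.1]
grip_width: 1.002
```

```bash
python3 -m pendant '[[[-0.3,2,-4],[0,0,0.4],0],[[0,0,-3],[0,0,0],0],[[0,0,-2],[0,0,0],0],[[0,0,0],[0,0,0],0]]'
python3 - <<'E'
from workcell import manip
import cv2,numpy as np
c=manip.camera("top");cv2.imwrite("pics/t1.png",cv2.resize(c["pixels"][130:280,290:470],None,fx=4,fy=4)[...,::-1])
o=manip.get_obs();print(o["position"],o["ee_rot"])
E
```

```text
clock: 3.1
position: [0.5948, -0.3706, 0.061]
ee_rot: [0.997, -0.07, -0.007, -0.001]
ft_force: [0.3, -0.4, 1.1]
grip_width: 1.001
[ 0.59527564 -0.37110306  0.06228059] [ 9.97500156e-01 -7.04165140e-02 -5.88374699e-03 -5.78263201e-04]
```

View pics/t1.png

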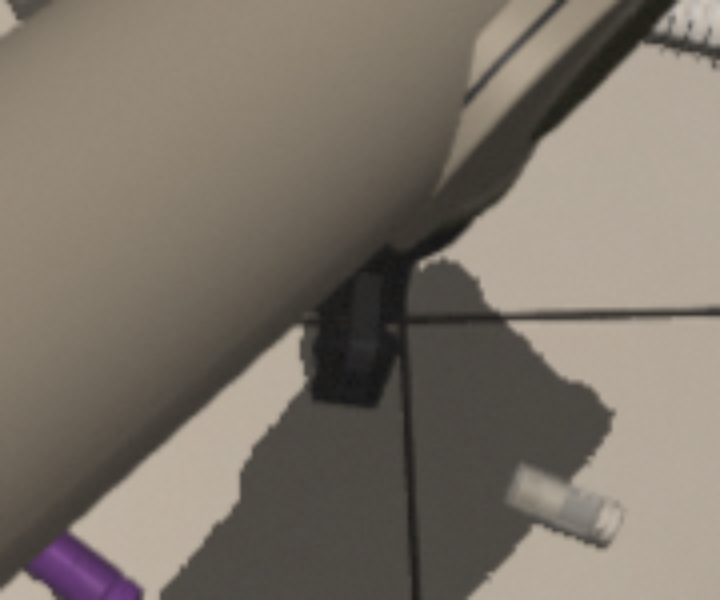

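The arm hides the black vial in this view (the near finger shows at crop (350,370)), so I rely on the measured position and descend.

```bash
python3 -m pendant '[[[0.3,0.2,-1.5],[0,0,0],0],[[0,0,-1.5],[0,0,0],0],[[0,0,-0.8],[0,0,0],0],[[0,0,0],[0,0,0],0]]' 25
```

```text
clock: 3.65
position: [0.5999, -0.3697, 0.0243]
ee_rot: [0.998, -0.07, -0.004, 0.0]
ft_force: [-1.2, -0.5, -0.1]
grip_width: 0.999
```

```bash
python3 -m pendant '[[[-0.2,0,-0.4],[0,0,0],80],[[0,0,0],[0,0,0],120],[[0,0,0],[0,0,0],160],[[0,0,0],[0,0,0],200],[[0,0,0],[0,0,0],220],[[0,0,0],[0,0,0],255],[[0,0,0],[0,0,0],255]]' 25
```

```text
clock: 4.53
position: [0.5981, -0.3702, 0.0213]
ee_rot: [0.998, -0.07, -0.003, 0.0]
ft_force: [0.2, 0.1, -1.1]
grip_width: 0.265
```

```bash
python3 -m pendant '[[[0,0,0],[0,0,0],255],[[0,0,0],[0,0,0],255],[[0,0,1.5],[0,0,0],255],[[0,0,4],[0,0,0],255],[[0,0,5],[0,0,0],255],[[0,0,5],[0,0,0],255],[[0,0,0],[0,0,0],255]]' 30
python3 - <<'E'
from workcell import manip
import cv2
for n in("side","top"):
    c=manip.camera(n);cv2.imwrite(f"pics/{n}2.png",c["pixels"][...,::-1])
E
```

```text
clock: 5.4
position: [0.5973, -0.3706, 0.1853]
ee_rot: [0.997, -0.071, -0.003, 0.001]
ft_force: [-0.5, -0.9, -0.6]
grip_width: 0.261
```

View pics/side2.png

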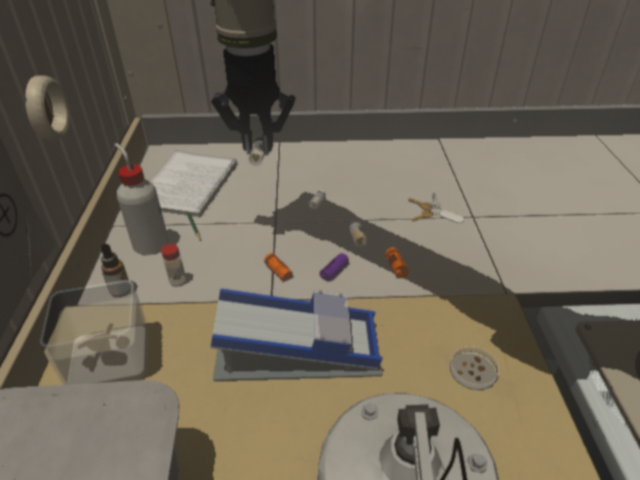

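The black vial is held crosswise in the jaws at side (257,153), and the others are undisturbed. I now move over the rack, turning +8° about z and tilting −14° about y.

```bash
python3 -m pendant '[[[0,4,0],[0,0,4],255],[[0,5,0],[0,0,4],255],[[0,5,0],[0,-5,0],255],[[0,5,0],[0,-5,0],255],[[0,5,0],[0,-4,0],255],[[-0.5,3,-1],[0,0,0],255],[[0,1.5,-2],[0,0,0],255],[[0,0,0],[0,0,0],255],[[0,0,0],[0,0,0],255]]'
cat >> h.py <<'E'
def st():
    from workcell import manip
    o=manip.get_obs();Rr=R.from_quat(o["ee_rot"]).as_matrix()
    print("pos",o["position"].round(4),"x",Rr[:,0].round(3),"z",Rr[:,2].round(3),"f",o["ft_force"].round(1),"w",round(o["grip_width"],3),"t",o["clock"])
E
python3 -c "from h import *;st()"
```

```text
clock: 6.62
position: [0.5826, -0.0726, 0.1386]
ee_rot: [0.994, 0.003, 0.111, -0.002]
ft_force: [0.5, -0.4, -1.0]
grip_width: 0.266
pos [ 0.5826 -0.0726  0.1386] x [0.975 0.005 0.221] z [ 0.221  0.004 -0.975] f [ 0.5 -0.4 -1. ] w 0.266 t 6.625
```

```bash
python3 -m pendant '[[[0.3,-1.3,-1],[0,-1.2,-0.3],255],[[0,0,-0.5],[0,0,0],255],[[0,0,0],[0,0,0],255],[[0,0,0],[0,0,0],255]]'
python3 - <<'E'
from h import *;st()
from workcell import manip
c=manip.camera("side");np.savez("/tmp/s3.npz",**c)
cv2.imwrite("pics/s3.png",cv2.resize(c["pixels"][200:400,180:400],None,fx=3,fy=3)[...,::-1])
c=manip.camera("top");np.savez("/tmp/t3.npz",**c)
cv2.imwrite("pics/t3.png",cv2.resize(c["pixels"][130:320,140:360],None,fx=3,fy=3)[...,::-1])
E
```

```text
clock: 7.12
position: [0.5863, -0.0887, 0.125]
ee_rot: [0.993, -0.002, 0.122, -0.001]
ft_force: [0.2, -0.4, -0.1]
grip_width: 0.263
pos [ 0.5863 -0.0887  0.125 ] x [ 0.97  -0.003  0.242] z [ 0.242  0.001 -0.97 ] f [ 0.2 -0.4 -0.1] w 0.263 t 7.125
```

View pics/s3.png

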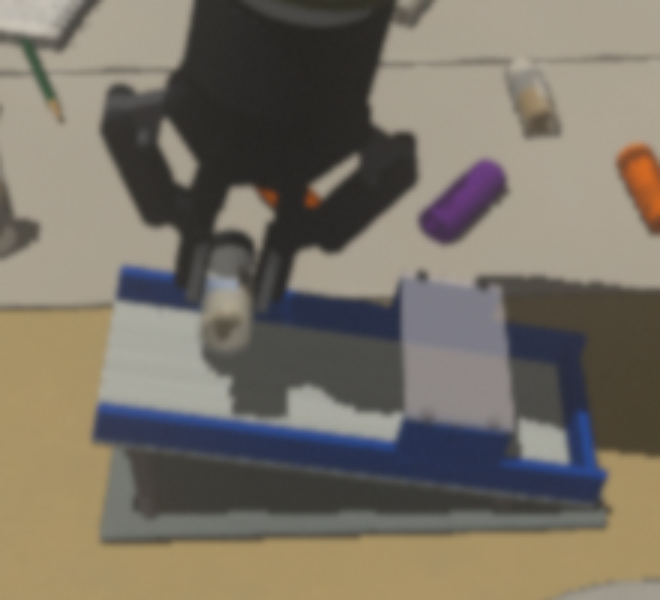

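View pics/t3.png

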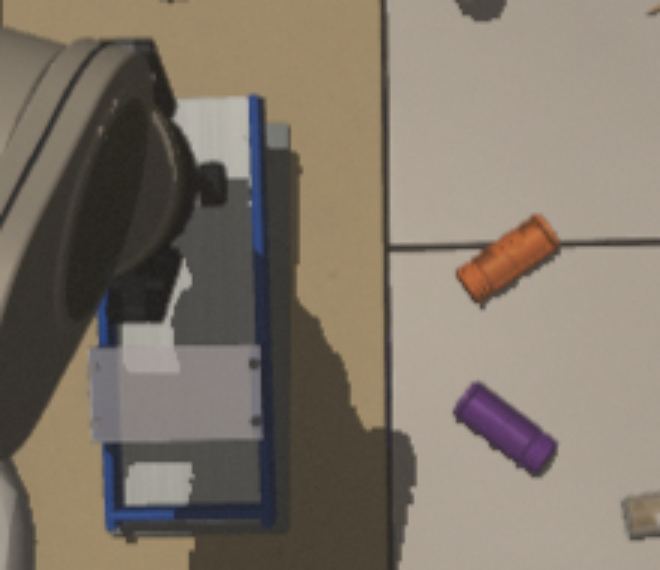

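The side view shows the black vial crosswise above the open deck at crop (225,300), between the rails and well uphill of the guard (crop (450,350)). I lower it gently.

```bash
python3 -m pendant '[[[0.2,0.3,-2],[0,0,0],255],[[0,0,-1.5],[0,0,0],255],[[0,0,-0.7],[0,0,0],255],[[0,0,0],[0,0,0],255],[[0,0,0],[0,0,0],255]]'; python3 -c "from h import *;st()"
```

```text
clock: 7.85
position: [0.5893, -0.085, 0.083]
ee_rot: [0.992, -0.001, 0.123, -0.001]
ft_force: [0.7, -0.2, 0.0]
grip_width: 0.258
pos [ 0.5893 -0.085   0.083 ] x [ 0.97  -0.002  0.244] z [ 0.244  0.001 -0.97 ] f [ 0.7 -0.2  0. ] w 0.258 t 7.85
```

```bash
python3 -m pendant '[[[0,0,-0.3],[0,0,0],255],[[0,0,0],[0,0,0],255],[[0,0,-0.2],[0,0,0],255],[[0,0,0],[0,0,0],255]]'; python3 -c "from h import *;st()"
```

```text
clock: 8.35
position: [0.5906, -0.0853, 0.0809]
ee_rot: [0.992, -0.001, 0.125, -0.002]
ft_force: [0.8, 1.0, -1.1]
grip_width: 0.264
pos [ 0.5906 -0.0853  0.0809] x [ 0.969 -0.003  0.247] z [ 0.247  0.003 -0.969] f [ 0.8  1.  -1.1] w 0.264 t 8.35
```

```bash
python3 -m pendant '[[[-0.1,0,-0.3],[0,0,0],255],[[0,0,-0.1],[0,0,0],255],[[0,0,0],[0,0,0],255]]'; python3 - <<'E'
from h import *;st()
from workcell import manip
c=manip.camera("side")
cv2.imwrite("pics/s4.png",cv2.resize(c["pixels"][240:400,200:360],None,fx=4,fy=4,interpolation=2)[:600,:,::-1])
E
```

```text
clock: 8.72
position: [0.5916, -0.0855, 0.081]
ee_rot: [0.992, -0.002, 0.127, -0.003]
ft_force: [0.1, -0.3, -0.1]
grip_width: 0.263
pos [ 0.5916 -0.0855  0.081 ] x [ 0.968 -0.004  0.252] z [ 0.252  0.006 -0.968] f [ 0.1 -0.3 -0.1] w 0.263 t 8.725
```

View pics/s4.png

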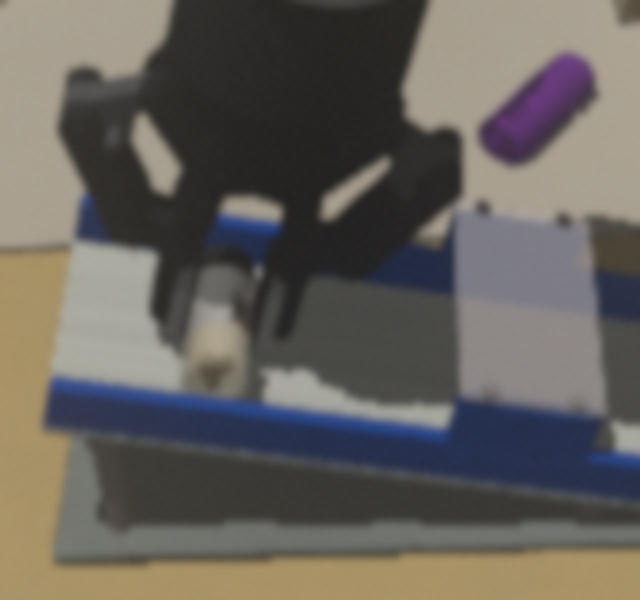

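```bash
python3 -m pendant '[[[-0.2,0,-0.5],[0,0.5,0],255]]'; python3 -c "from h import *;st()";python3 -m pendant '[[[0,0,0],[0,0,0],255]]'; python3 -c "from h import *;st()"
```

```text
clock: 8.9
position: [0.5923, -0.0857, 0.0793]
ee_rot: [0.992, -0.002, 0.126, -0.004]
ft_force: [-13.8, 2.2, 45.3]
grip_width: 0.262
pos [ 0.5923 -0.0857  0.0793] x [ 0.968 -0.005  0.25 ] z [ 0.25   0.007 -0.968] f [-13.8   2.2  45.3] w 0.262 t 8.9
clock: 9.02
position: [0.5931, -0.0858, 0.0802]
ee_rot: [0.992, -0.002, 0.127, -0.004]
ft_force: [0.1, 1.0, -1.6]
grip_width: 0.265
pos [ 0.5931 -0.0858  0.0802] x [ 0.968 -0.005  0.251] z [ 0.251  0.007 -0.968] f [ 0.1  1.  -1.6] w 0.265 t 9.025
```

The vial is touching the deck (the wrist force rose for an instant and has settled to about 0). I open the jaws slowly.

```bash
python3 -m pendant '[[[0,0,0],[0,0,0],180],[[0,0,0],[0,0,0],165],[[0,0,0],[0,0,0],150],[[0,0,0],[0,0,0],140],[[0,0,0],[0,0,0],140]]'; python3 - <<'E'
from h import *;st()
from workcell import manip
c=manip.camera("side")
cv2.imwrite("pics/s5.png",cv2.resize(c["pixels"][240:390,200:390],None,fx=4,fy=4,interpolation=2)[:600,:,::-1])
E
```

```text
clock: 9.65
position: [0.5922, -0.0856, 0.0787]
ee_rot: [0.992, -0.002, 0.126, -0.003]
ft_force: [-0.9, 0.3, -0.5]
grip_width: 0.449
pos [ 0.5922 -0.0856  0.0787] x [ 0.968 -0.004  0.249] z [ 0.249  0.006 -0.968] f [-0.9  0.3 -0.5] w 0.449 t 9.65
```

View pics/s5.png

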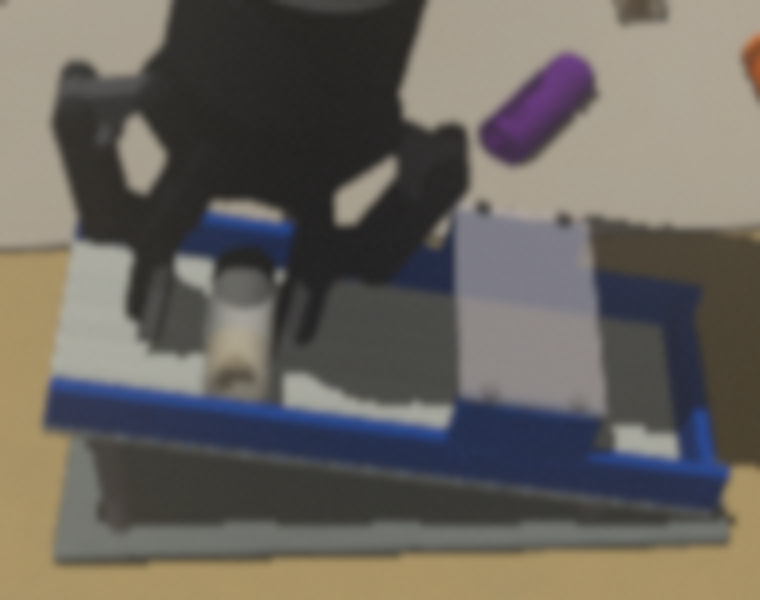

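The vial lies on the deck against the downhill finger (crop (240,330)). I lift off along the deck normal.

```bash
python3 -m pendant '[[[-0.8,0,3],[0,0,0],140],[[-1,0,4],[0,0,0],120],[[0,0,5],[0,0,0],80],[[0,0,4],[0,7,0],0],[[0,-4,0],[0,7,0],0],[[0,-5,0],[0,0,0],0],[[0,-5,0],[0,0,0],0]]'; python3 - <<'E'
from h import *;st()
from workcell import manip
for n in("side","top"):
    c=manip.camera(n);np.savez(f"/tmp/{n}6.npz",**c)
    cv2.imwrite(f"pics/{n}6.png",c["pixels"][...,::-1])
E
```

```text
clock: 10.58
position: [0.574, -0.2232, 0.2439]
ee_rot: [1.0, 0.004, 0.0, -0.005]
ft_force: [0.1, -0.8, 0.2]
grip_width: 1.004
pos [ 0.574  -0.2232  0.2439] x [1.    0.007 0.001] z [ 0.001  0.009 -1.   ] f [ 0.1 -0.8  0.2] w 1.004 t 10.575
```

View pics/side6.png

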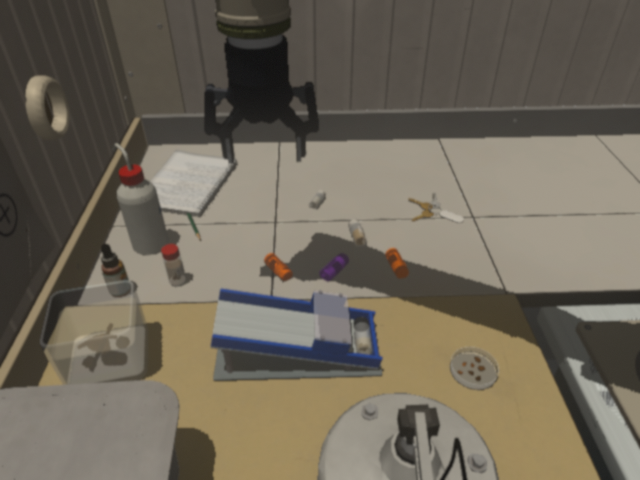

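View pics/top6.png

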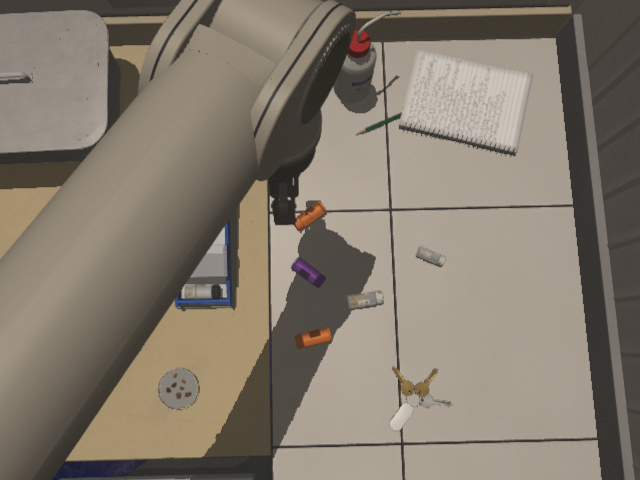

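The black-capped vial lies square at the stop (top (203,292), side (362,335)). The cream vial is unmoved at top (366,300), so I go for it.

```bash
python3 -m pendant '[[[-4,-3,0],[0,0,3],0],[[-4,-3,-1],[0,0,3],0],[[-4,-3,-4],[0,0,2],0],[[-2.5,-3,-5],[0,0,0],0],[[0,0,-5],[0,0,0],0],[[0,0,-1],[0,0,0],0],[[0,0,0],[0,0,0],0]]'; python3 -c "from h import *;st()"
```

```text
clock: 11.55
position: [0.4254, -0.3501, 0.0842]
ee_rot: [0.997, 0.071, 0.002, -0.002]
ft_force: [0.9, -0.6, 0.5]
grip_width: 0.999
pos [ 0.4254 -0.3501  0.0842] x [0.99  0.142 0.004] z [ 0.003  0.004 -1.   ] f [ 0.9 -0.6  0.5] w 0.999 t 11.55
```

```bash
python3 -m pendant '[[[0.1,0,-3],[0,0,0],0],[[0,0,-2],[0,0,0],0],[[0,0,-0.9],[0,0,0],0],[[0,0,0],[0,0,0],0]]' 25; python3 -c "from h import *;st()"
```

```text
clock: 12.05
position: [0.4317, -0.351, 0.0293]
ee_rot: [0.997, 0.073, 0.006, 0.0]
ft_force: [0.2, -0.1, -0.5]
grip_width: 0.996
pos [ 0.4317 -0.351   0.0293] x [0.989 0.146 0.011] z [ 0.011  0.    -1.   ] f [ 0.2 -0.1 -0.5] w 0.996 t 12.05
```

```bash
python3 -m pendant '[[[-0.5,0.1,-0.6],[0,0,0],0],[[0,0,-0.1],[0,0,0],80],[[0,0,0],[0,0,0],120],[[0,0,0],[0,0,0],160],[[0,0,0],[0,0,0],200],[[0,0,0],[0,0,0],220],[[0,0,0],[0,0,0],255],[[0,0,0],[0,0,0],255],[[0,0,0],[0,0,0],255]]' 25; python3 -c "from h import *;st()"
```

```text
clock: 13.18
position: [0.4273, -0.3507, 0.0239]
ee_rot: [0.997, 0.073, 0.007, 0.001]
ft_force: [-0.5, 0.8, -0.6]
grip_width: 0.261
pos [ 0.4273 -0.3507  0.0239] x [0.989 0.146 0.014] z [ 0.014 -0.001 -1.   ] f [-0.5  0.8 -0.6] w 0.261 t 13.175
```

```bash
python3 -m pendant '[[[0,0,1.5],[0,0,0],255],[[0,0,4],[0,0,0],255],[[0,0,5],[0,0,0],255],[[0,0,5],[0,0,0],255],[[3,3,1],[0,0,-4],255],[[4,4,0],[0,0,-4],255],[[4,4,0],[0,0,0],255],[[3,4,0],[0,-5,0],255],[[2,4,0],[0,-5,0],255],[[0,4,0],[0,-4,0],255],[[0,2,0],[0,0,0],255],[[0,0,0],[0,0,0],255]]' 30; python3 -c "from h import *;st()"
```

```text
clock: 14.68
position: [0.589, -0.0943, 0.2057]
ee_rot: [0.991, -0.003, 0.136, 0.0]
ft_force: [0.9, -1.4, -0.3]
grip_width: 0.261
pos [ 0.589  -0.0943  0.2057] x [ 0.963 -0.005  0.27 ] z [ 0.27  -0.001 -0.963] f [ 0.9 -1.4 -0.3] w 0.261 t 14.675
```

```bash
python3 -m pendant '[[[-0.3,0.8,-4],[0,1.5,0],255],[[-0.1,0,-4],[0,0,0],255],[[-0.2,0,-2],[0,0,0],255],[[0,0,0],[0,0,0],255]]'; python3 - <<'E'
from h import *;st()
from workcell import manip
c=manip.camera("side")
cv2.imwrite("pics/s7.png",cv2.resize(c["pixels"][240:390,200:390],None,fx=4,fy=4,interpolation=2)[:600,:,::-1])
E
```

```text
clock: 15.18
position: [0.5836, -0.0917, 0.1064]
ee_rot: [0.992, -0.005, 0.125, 0.001]
ft_force: [-1.0, -0.9, -0.6]
grip_width: 0.262
pos [ 0.5836 -0.0917  0.1064] x [ 0.969 -0.01   0.248] z [ 0.248 -0.003 -0.969] f [-1.  -0.9 -0.6] w 0.262 t 15.175
```

View pics/s7.png

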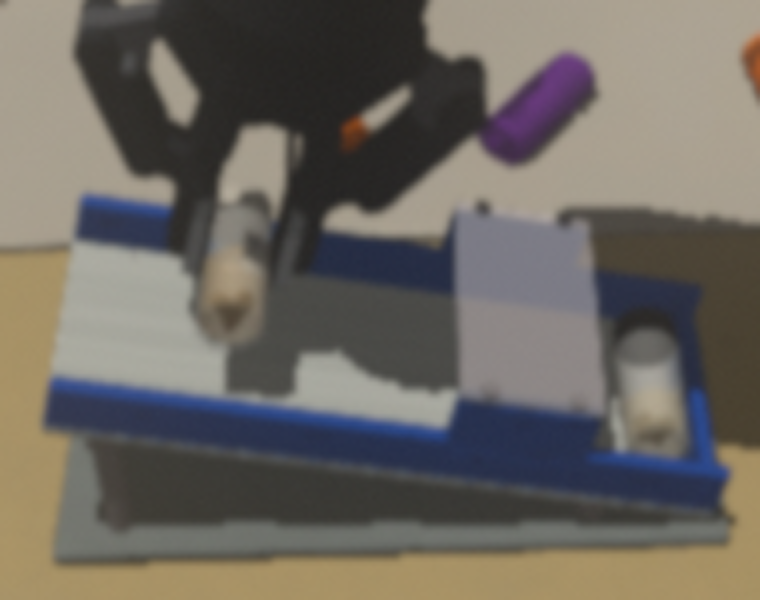

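The cream vial is held above the deck at crop (230,280), and the black one is at the stop (650,390). Next I lower and correct y.

```bash
python3 -m pendant '[[[0.2,0.6,-1.2],[0,0,0.6],255],[[0,0,-0.4],[0,0,0],255],[[0,0,0],[0,0,0],255],[[0,0,0],[0,0,0],255]]'; python3 -c "from h import *;st()"
```

```text
clock: 15.72
position: [0.5883, -0.0862, 0.0934]
ee_rot: [0.992, 0.0, 0.128, 0.0]
ft_force: [0.8, 0.1, -1.2]
grip_width: 0.268
pos [ 0.5883 -0.0862  0.0934] x [0.967 0.    0.254] z [ 0.254 -0.    -0.967] f [ 0.8  0.1 -1.2] w 0.268 t 15.725
```

```bash
python3 -m pendant '[[[-0.1,0,-0.5],[0,0.6,0],255],[[0,0,0],[0,0,0],255],[[0,0,-0.3],[0,0,0],255]]'; python3 -c "from h import *;st()"
```

```text
clock: 16.1
position: [0.5876, -0.0862, 0.0855]
ee_rot: [0.992, 0.0, 0.123, 0.0]
ft_force: [0.2, -0.0, -1.0]
grip_width: 0.261
pos [ 0.5876 -0.0862  0.0855] x [0.97  0.    0.244] z [ 0.244 -0.    -0.97 ] f [ 0.2 -0.  -1. ] w 0.261 t 16.1
```

```bash
for i in 1 ; do python3 -m pendant '[[[0,0,-0.25],[0,0,0],255]]'; done; python3 -c "from h import *;st()"
```

```text
clock: 16.23
position: [0.5876, -0.0861, 0.0828]
ee_rot: [0.992, 0.0, 0.123, 0.0]
ft_force: [-4.2, 0.9, 11.1]
grip_width: 0.264
pos [ 0.5876 -0.0861  0.0828] x [0.97  0.    0.244] z [ 0.244  0.    -0.97 ] f [-4.2  0.9 11.1] w 0.264 t 16.225
```

```bash
python3 -m pendant '[[[0,0,-0.2],[0,0,0],255]]'; python3 -c "from h import *;st()"
```

```text
clock: 16.35
position: [0.5879, -0.0863, 0.0824]
ee_rot: [0.992, -0.0, 0.123, -0.001]
ft_force: [-23.8, 4.3, 38.7]
grip_width: 0.26
pos [ 0.5879 -0.0863  0.0824] x [ 0.97  -0.     0.244] z [ 0.244  0.002 -0.97 ] f [-23.8   4.3  38.7] w 0.26 t 16.35
```

Contact with the deck. I relax and open slowly.

```bash
python3 -m pendant '[[[0,0,0.05],[0,0,0],255],[[0,0,0],[0,0,0],180],[[0,0,0],[0,0,0],165],[[0,0,0],[0,0,0],150],[[0,0,0],[0,0,0],140],[[0,0,0],[0,0,0],140]]'; python3 - <<'E'
from h import *;st()
from workcell import manip
c=manip.camera("side")
cv2.imwrite("pics/s8.png",cv2.resize(c["pixels"][240:390,200:390],None,fx=4,fy=4,interpolation=2)[:600,:,::-1])
E
```

```text
clock: 17.1
position: [0.588, -0.0863, 0.0828]
ee_rot: [0.992, -0.0, 0.123, -0.001]
ft_force: [-0.5, -0.5, 0.8]
grip_width: 0.456
pos [ 0.588  -0.0863  0.0828] x [ 0.97  -0.     0.244] z [ 0.244  0.002 -0.97 ] f [-0.5 -0.5  0.8] w 0.456 t 17.1
```

View pics/s8.png

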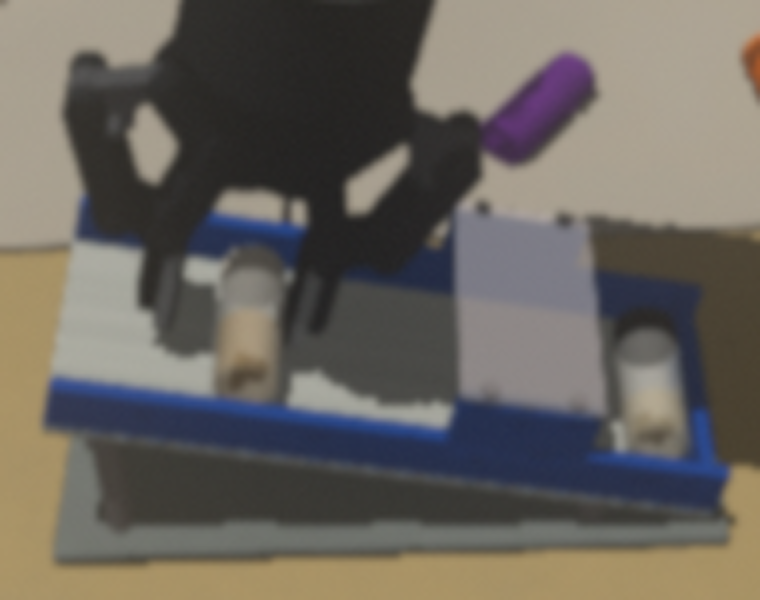

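The cream vial rests on the deck against the downhill finger (crop (248,330)). I lift off as before.

```bash
python3 -m pendant '[[[-0.8,0,3],[0,0,0],140],[[-1,0,4],[0,0,0],120],[[0,0,5],[0,0,0],80],[[0,0,4],[0,7,0],0],[[0,-4,0],[0,7,0],0],[[0,-5,0],[0,0,0],0],[[0,-5,0],[0,0,0],0],[[0,0,0],[0,0,0],0],[[0,0,0],[0,0,0],0],[[0,0,0],[0,0,0],0]]'; python3 - <<'E'
from h import *;st()
from workcell import manip
cs=[]
for n in("side","top"):
    c=manip.camera(n);np.savez(f"/tmp/{n}9.npz",**c)
    cv2.imwrite(f"pics/{n}9.png",c["pixels"][...,::-1])
    cs.append(c["pixels"])
cv2.imwrite("pics/c9.png",np.hstack([cv2.resize(cs[0][280:380,280:400],(480,400)),cv2.resize(cs[1][220:320,160:240],(320,400))])[...,::-1])
E
```

```text
clock: 18.4
position: [0.5689, -0.2276, 0.2477]
ee_rot: [1.0, 0.003, -0.003, -0.002]
ft_force: [-1.1, 0.4, 0.1]
grip_width: 1.0
pos [ 0.5689 -0.2276  0.2477] x [ 1.     0.006 -0.005] z [-0.005  0.003 -1.   ] f [-1.1  0.4  0.1] w 1.0 t 18.4
```

View pics/c9.png

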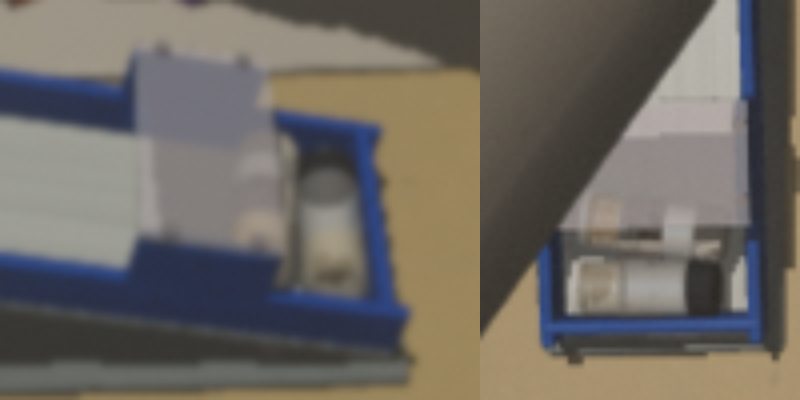

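View pics/side9.png

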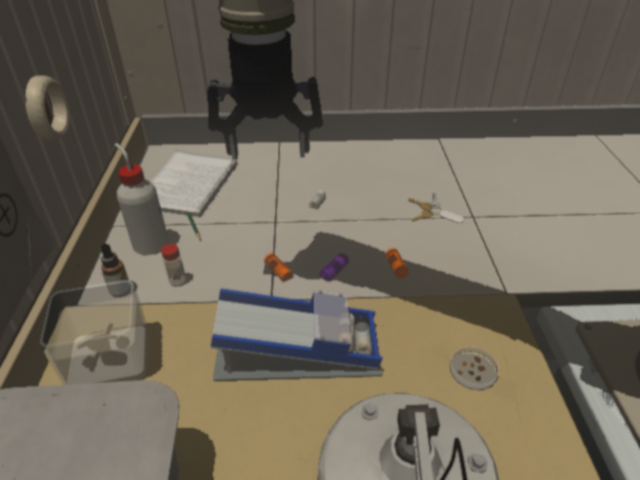

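The cream vial is behind the black one, partly under the guard. I move the arm clear of the view, let things settle, and check that the two touch.

```bash
python3 -m pendant '[[[0,-5,0],[0,0,0],0],[[0,-5,0],[0,0,0],0],[[0,-5,0],[0,0,0],0],[[0,-5,0],[0,0,0],0],[[0,0,0],[0,0,0],0],[[0,0,0],[0,0,0],0]]'; python3 - <<'E'
from h import *;st()
from workcell import manip
c=manip.camera("top");s=manip.camera("side");np.savez("/tmp/t10.npz",**c);np.savez("/tmp/s10.npz",**s)
cv2.imwrite("pics/c10.png",np.hstack([cv2.resize(s["pixels"][295:370,310:390],(400,375),interpolation=2),cv2.resize(c["pixels"][240:315,160:240],(400,375),interpolation=2)])[...,::-1])
for cam,pts in((c,None),(s,None)):
    for x,z in((.593-.1446-.003,.031),(.593-.1446-.003+.023,.037)):
        for y in(-.115,-.086,-.057): print(proj(cam,(x,y,z)).round(1),end=" ")
    print()
E
```

```text
clock: 19.25
position: [0.573, -0.4245, 0.2472]
ee_rot: [1.0, 0.011, -0.002, -0.004]
ft_force: [0.4, 1.8, -0.6]
grip_width: 1.005
pos [ 0.573  -0.4245  0.2472] x [ 1.     0.022 -0.003] z [-0.003  0.008 -1.   ] f [ 0.4  1.8 -0.6] w 1.005 t 19.25
[221.3 290. ] [203.5 290.4] [185.6 290.8] [220.8 275.5] [202.9 275.9] [185.  276.3] 
[358.7 319.3] [360.6 334.4] [362.6 350.6] [343.3 317. ] [344.7 332.2] [346.2 348.3]
```

View pics/c10.png

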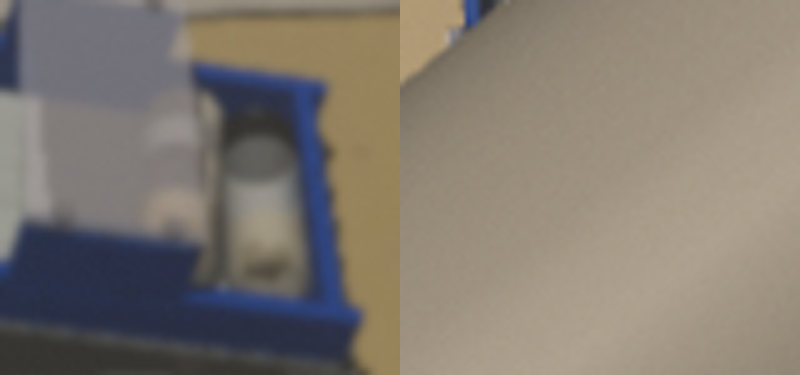

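```bash
python3 - <<'E'
from h import *
c=load("top9")
cv2.imwrite("pics/c11.png",cv2.resize(c["pixels"][255:310,170:240],None,fx=10,fy=10,interpolation=cv2.INTER_CUBIC)[...,::-1])
P=cloud(c)
for v in range(262,306,2): print(v,[tuple(P[v,u][[0,2]].round(3)) for u in(195,203,210,217)])
E
```

```text
262 [(np.float64(0.486), np.float64(0.076)), (np.float64(0.486), np.float64(0.072)), (np.float64(0.486), np.float64(0.073)), (np.float64(0.485), np.float64(0.073))]
264 [(np.float64(0.483), np.float64(0.073)), (np.float64(0.483), np.float64(0.071)), (np.float64(0.482), np.float64(0.073)), (np.float64(0.482), np.float64(0.073))]
266 [(np.float64(0.48), np.float64(0.072)), (np.float64(0.48), np.float64(0.071)), (np.float64(0.479), np.float64(0.072)), (np.float64(0.479), np.float64(0.071))]
268 [(np.float64(0.477), np.float64(0.071)), (np.float64(0.477), np.float64(0.071)), (np.float64(0.476), np.float64(0.072)), (np.float64(0.476), np.float64(0.072))]
270 [(np.float64(0.474), np.float64(0.07)), (np.float64(0.474), np.float64(0.071)), (np.float64(0.473), np.float64(0.07)), (np.float64(0.473), np.float64(0.072))]
272 [(np.float64(0.471), np.float64(0.071)), (np.float64(0.471), np.float64(0.067)), (np.float64(0.47), np.float64(0.073)), (np.float64(0.47), np.float64(0.07))]
274 [(np.float64(0.468), np.float64(0.068)), (np.float64(0.467), np.float64(0.07)), (np.float64(0.467), np.float64(0.
[... 1809 characters left out ...]
)), (np.float64(0.435), np.float64(0.04))]
298 [(np.float64(0.433), np.float64(0.034)), (np.float64(0.433), np.float64(0.035)), (np.float64(0.432), np.float64(0.034)), (np.float64(0.433), np.float64(0.028))]
300 [(np.float64(0.43), np.float64(0.037)), (np.float64(0.43), np.float64(0.033)), (np.float64(0.429), np.float64(0.037)), (np.float64(0.429), np.float64(0.036))]
302 [(np.float64(0.427), np.float64(0.034)), (np.float64(0.426), np.float64(0.034)), (np.float64(0.426), np.float64(0.034)), (np.float64(0.426), np.float64(0.033))]
304 [(np.float64(0.425), np.float64(0.008)), (np.float64(0.425), np.float64(0.007)), (np.float64(0.425), np.float64(0.005)), (np.float64(0.425), np.float64(0.003))]
```

View pics/c11.png

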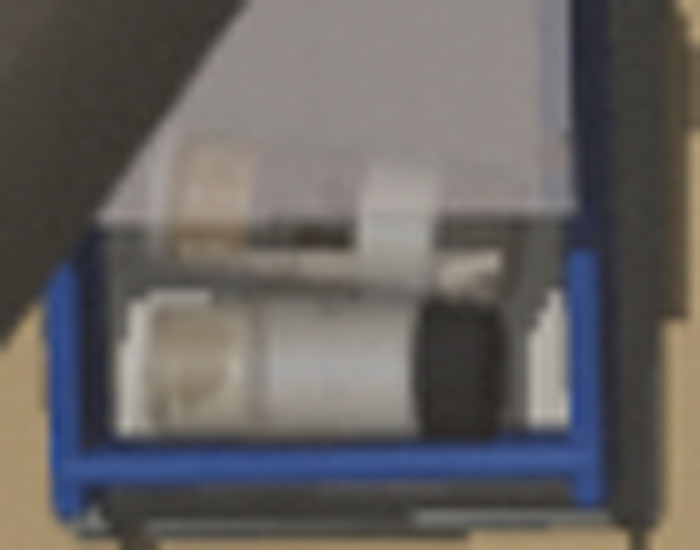

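The depth profile across the low end shows two cylinder crests (x ≈ 0.444 and 0.466) meeting in a single narrow valley at x ≈ 0.455, the same at all four columns. The vials therefore touch and lie square. The small vial is still at side (317,199).

```bash
python3 -c "
from workcell import manip
print(manip.hand_in())"
```

```text
the job is handed in; nothing more can be done
None
```

The rack is loaded as asked: the black-capped vial rests at the stop, and the large cream-capped vial lies directly behind it, touching. I set both on the upper deck with the tool tilted to the slope, let them roll down, and handed the job in at about 19.3 s.

- **Final position:** both vials lie square across the ramp. The top camera's depth puts the vial centres at about x = 0.444 and 0.466 m, with one narrow valley between them. The cream vial is partly hidden by the guard.
- **Everything else:** in the last full picture the small cream-capped vial and the orange and purple look-alikes were where they started. The gripper is open and clear of everything.
- **Touched down harder than meant:** the wrist force rose briefly to about 45 N as the black vial met the deck, and again for the cream one, while the jaws still held each vial. The first contact came about 3 mm higher than I had calculated. Both are far below the 120 N wrist limit. The wrist reading cannot show whether any of that load went through the fingers rather than the vial.
- **Failed check:** the very last top view was blocked by the arm. The contact check uses the top picture taken just before it, and the last side picture agrees, with a slightly wider spacing than expected (about 17 pixels against 15.7).

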